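Dip the vacuum pump's level gauge and present it for reading

TASK

Take the gauge rod from its wooden cradle by the handle and push it, tip first, down the pump's sloping guide tube until its collar stops fully home on the mouth, then draw it right out again. Finish still holding the rod in the gripper, level and still, with its tip a few centimetres above the middle of the white viewing block, touching nothing else. Leave the glassware and the jar where they stand.

Things in the scene. Friction and masses are not known exactly. Their poses are not given: they have to be found in the camera images.
- gauge: Loose bare-metal gauge rod, about 0.15 kg, mass centre within 15 mm of the origin. Origin on its axis at the collar's front face; own -y points along the rod to the tip; z up as it lies. Steel probe 8 mm diameter, 120 mm long, last 10 mm tapering to 4 mm. Collar disc 30 mm diameter, y 0 to +8 mm. Aluminium handle 18 mm wide (x), 22 mm tall (z), y +8 to +92 mm.
- gauge_tip (a point): End of the probe, on the axis, 120 mm from the origin along -y.
- gauge_grip (a point): Point on the axis in the handle, 40 mm behind the collar's front face (y = +40 mm): the free part of the handle to grip across its 18 mm width.
- cradle: Fixed plywood cradle, base 60 x 200 x 6 mm; origin at its underside, right below the gauge's origin at the start, same axes. Two open-topped forks hold the gauge level, axis 60 mm above the bench: one 14 mm long under the handle's tail at y = +84 mm, cheeks up to 65 mm; one under the probe at y = -70 mm, cheeks up to 72 mm. Lift the gauge 20 mm straight up to clear them.
- pump: Fixed grey benchtop vacuum pump, 150 mm wide. Origin on the bench straight below the centre of the guide tube's mouth. Oil box y -50 to -175 mm, 145 mm high, two ports on it up to 181 mm; foot plate y -55 to -415 mm; finned motor behind to y = -400 mm, 183 mm high. The tube sticks out of the oil box towards +y.
- guide: Fixed steel guide tube on the pump. Origin: centre of its mouth, 140 mm above the bench; z runs along the bore outwards, 30 degrees above level, towards the pump's +y. Bore 13 mm diameter, 135 mm deep; tube 21 mm outside; mouth flange 32 mm diameter, 8 mm thick, where the collar stops. Collar home: gauge origin at this origin, gauge +y along this z.
- viewer: Fixed low viewing block, 130 x 110 mm, 20 mm high, grey with a white top plate; origin at the centre of its underside.
- viewer_top (a point): Centre of the white top face, 20 mm above the bench.
- beaker: Bystander: glass beaker, 66 mm in diameter, 85 mm high; origin at its underside's centre.
- flask: Bystander: amber conical flask, 80 mm in diameter, 115 mm high; origin at its underside's centre.
- jar: Bystander: amber jar with black cap, 56 mm in diameter, 85 mm high; origin at its underside's centre.
Mind the look-alikes: they are no part of the job. Leave any black or turquoise look-alike of the cradle alone.

How it is judged:
On the way, in this order (a step that is already met when the one before it is completed fails the run):
1. the gauge is in the guide tube with its collar home on the mouth (z of gauge in the frame of guide below 0.003 m and distance between gauge and guide below 0.007 m and angle between the y axis of gauge and the z axis of guide, either way round below 0.09 rad and z of gauge_tip in the frame of guide below -0.11 m), for 0.2 s.
2. the gauge is drawn right out of the tube (z of gauge_tip in the frame of guide above 0.005 m), for 0.1 s.
At the end, for the whole second after the job is handed in: Gauge gripped (over 2 N), still, within 0.12 rad of level, tip within 30 mm horizontally of the viewing block's centre and 12 to 80 mm above its top, touching nothing but the gripper; beaker, flask and jar within 30 mm of their places (horizontal distance between gauge_tip and viewer_top below 0.03 m and z of gauge_tip in the frame of viewer_top between 0.012 and 0.08 m and angle between gauge's own y axis and vertical between 1.4508 and 1.6908 rad and linear speed of gauge below 0.02 m/s and angular speed of gauge below 0.15 rad/s and contact force between the fingers and gauge above 2 N and contact force between gauge and viewer below 0.1 N and contact force between gauge and pump below 0.1 N and contact force between gauge and cradle below 0.1 N and contact force between gauge and beaker below 0.1 N and contact force between gauge and flask below 0.1 N and contact force between gauge and jar below 0.1 N and distance of each of beaker, flask, jar from where it was at the start of the episode below 0.03 m); the arm keeps its last pose, push and grip.
It fails at once if the beaker, flask or jar is pushed away by more than 30 mm (distance of any of beaker, flask, jar from where it was at the start of the episode above 0.03 m).
It also fails if it takes over 54 s, if anything falls off the work surface, if the arm or the gripper's body presses on something with over 40 N, if the wrist force passes 120 N, or if a joint passes its speed limit or range.

ROBOT

A 6-joint arm with a two-finger parallel gripper is mounted at the origin on the work surface. World frame = base frame: x ahead of the robot, y to its left, z up, the work surface at z = 0. Lengths are in m, angles in rad, forces in N, time in s.
With the tool pointing down it reaches from about 0.325 to 0.775 m from the base axis. Payload 9.3 kg.
Tool frame: the origin (TCP) lies midway between the tips of the shut fingers; the grasp point (between the pads) lies 19 mm behind it; z points along the fingers, y is the line along which they close (so a half turn about z gives the same grasp; the last joint's range is limited). The gripper opens to 85 mm and grips with 20 to 120 N. Pads are 22 mm wide; open, the fingers measure 114 mm over their backs; the gripper's body (76 mm by 85 mm) begins 54 mm behind the grasp point. The pads swing forward as they close: fully open they stand 13 mm farther back than shut.
Start: joints at [-1.463, 0.259, 0.021, 1.334, 0, 1.418], TCP at [0.142, -0.531, 0.231] pointing down, gripper open.
Joint ranges: [-3.04, 3.04], [-0.91, 1.82], [-1.04, 1.36], [-1.92, 1.95], [-1.52, 1.45], [-3.14, 3.14]. Speed limits (rad/s): [2.22, 2.22, 2.79, 3.14, 3.14, 3.14].

INTERFACE

Orientations are given as a rotation vector (axis times angle).
In Python, from plant import robot, grab_frame, calibration, order gives the robot as it stands.
- The arm moves only by the shell command python3 -m jog 'ROWS' [FORCE]. ROWS is JSON, a list of rows, each a list of 7 numbers: the shift along the tool's x, y, z in cm, then the turn, a rotation vector about the tool's x, y, z in rad, then the closure, from 0 (fully open) to 1 (shut). In form: [[dx, dy, dz, wx, wy, wz, claw], ...]. A call has exactly 10 rows; each row is the pose to reach, as a shift and turn from the pose commanded when the call began, along the tool's axes at that moment; what a row does not reach only later rows make up. A row lasts 1/8 s, in which the tool goes at most 62.5 mm and 10.7 degrees, less where a joint would pass 70% of its speed; a pose out of reach is approached as far as the arm can. A call with a gripper value outside its range is refused whole. The fingers move at their own pace and stop on an object; FORCE is the grip in N (left out, the last holds). Time passes only in rows, so rows that repeat a pose let the fingers close, or fill a call up. It gives the time, the measured TCP pose, the force, the opening and the grip force at its end, in the units of the state.
- robot.get_state(): the state, without advancing time (a new reading comes with each control period).
- grab_frame(name): name is "side" or "top" or "wrist"; returns (picture, depth): 420x560x3 uint8, red, green, blue; 420x560 float32, m along the optical axis (not along the pixel's ray), 0 where there is no reading.
- calibration(name): a dict with "mtx" (3x3 intrinsics, pixels), "origin" and "rotation" of the camera in the world; the wrist camera has in their place "hand_eye" (4x4, takes a point from camera to tool coordinates, whose origin is the TCP and whose axes are the flange's). Camera axes: x right, y down, z forward; pixel columns grow to the right and rows downward; lengths in m; the calibration is good to about 2 mm. A picture is of the moment at which its call begins: read the wrist's pose just before it. calibration takes no time and is no camera call.
- order.finish_job(): hands the job in; it is judged then, once.
The state is a dict: "time_s": time; "joints": joint angles; "qd": joint speeds; "effort": joint torques, N m; "tcp_pos": TCP position; "orientation": TCP orientation; "force": force on the tool from outside, world axes, zero at the start; "moment": the same for the moment, N m; "opening": opening from 0.0 (shut) to 1.0 (fully open); "finger_force": force on a finger pad.
Only numpy, scipy, OpenCV 4.12 (cv2) and the standard library are available. Lean on these libraries where they do the work, as an engineer would, in place of code of your own. Each camera call takes 0.05 s, during which the arm holds its last target. There are 200 camera calls.

## Working session

There is one attempt and no reset: what is moved stays moved. The work goes in short steps, Python scripts to look and compute and a shell command to move; the robot and the scene stay as the last step left them, time stands still between calls to the robot, and variables do not carry over. Pictures are saved under pics/ and viewed, at most 10 in all, crops included, and the job is handed in when it is done.

```bash
ls; mkdir -p pics; cat > h.py <<'E'
import numpy as np, cv2
from scipy.spatial.transform import Rotation as R
from plant import robot, grab_frame, calibration, order
def cam(name, st=None):
    c=calibration(name); K=np.array(c["mtx"])
    if name=="wrist":
        st=st or robot.get_state(); T=np.eye(4); T[:3,:3]=R.from_rotvec(st["orientation"]).as_matrix(); T[:3,3]=st["tcp_pos"]
        T=T@np.array(c["hand_eye"]); return K,T[:3,3],T[:3,:3]
    rot=np.array(c["rotation"]); 
    if rot.shape!=(3,3): rot=R.from_rotvec(rot).as_matrix()
    return K,np.array(c["origin"]),rot
def ray(C,u,v):
    K,o,Rm=C; d=Rm@np.linalg.solve(K,[u,v,1.]); return o,d
def onplane(C,u,v,z):
    o,d=ray(C,u,v); return o+d*(z-o[2])/d[2]
def pts(C,depth):
    K,o,Rm=C; v,u=np.mgrid[:depth.shape[0],:depth.shape[1]]
    p=np.stack([(u-K[0,2])/K[0,0]*depth,(v-K[1,2])/K[1,1]*depth,depth],-1)
    return p@Rm.T+o
def shot(name,fn):
    st=robot.get_state(); C=cam(name,st); im,d=grab_frame(name)
    cv2.imwrite(f"pics/{fn}.png",im[...,::-1]); np.savez(f"pics/{fn}.npz",im=im,d=d,K=C[0],o=C[1],R=C[2]); return C,im,d
def load(fn):
    z=np.load(f"pics/{fn}.npz"); return (z["K"],z["o"],z["R"]),z["im"],z["d"]
E
python3 - <<'E'
from h import *
a=[shot(n,n+"0") for n in("side","top")]
for C,im,d in a: print(C,d.min(),d.max())
print(robot.get_state())
print(calibration("wrist"))
E
```

```text
pics
(array([[438.82555452,   0.        , 288.68136142],
       [  0.        , 438.82555452, 206.44141409],
       [  0.        ,   0.        ,   1.        ]]), array([ 0.53985235, -0.95981392,  0.73744262]), array([[ 0.99829177, -0.04098856,  0.04163517],
       [-0.05677574, -0.51242315,  0.85685415],
       [-0.01378639, -0.85775431, -0.51387497]])) 0.0 3.2433803
(array([[528.45793034,   0.        , 276.41813423],
       [  0.        , 528.45793034, 210.10031776],
       [  0.        ,   0.        ,   1.        ]]), array([0.35072014, 0.06647559, 1.46972401]), array([[-0.00543245, -0.98483187,  0.17342629],
       [-0.99995619,  0.00667194,  0.0065649 ],
       [-0.00762241, -0.17338303, -0.98482497]])) 0.0 2.3713531
{'time_s': 0.1, 'joints': array([-1.46262184e+00,  2.59146932e-01,  2.08687096e-02,  1.33368914e+00,
        1.44616633e-05,  1.41819838e+00]), 'qd': array([ 0.00014905, -0.00302175,  0.00337682, -0.00036158, -0.00032641,
        0.00013544]), 'effort': array([ 5.17798180e-03, -5.56693268e+01,  3.45070231e+01,  1.17001633e-02,
       -2.38216990e-04,  4.49543370e-05]), 'tcp_pos': array([ 0.1417803 , -0.53117243,  0.23073284]), 'orientation': array([-3.11376555e+00, -4.08308540e-01, -6.35413786e-05]), 'force': array([ 1.15042723,  0.44417336, -0.1032705 ]), 'moment': array([-0.01737039, -0.02039147,  0.01547633]), 'finger_force': 0.0, 'opening': 0.9981013900929264}
{'mtx': array([[337.44101391,   0.        , 277.83970662],
       [  0.        , 337.44101391, 207.36550126],
       [  0.        ,   0.        ,   1.        ]]), 'hand_eye': array([[-5.48923470e-04, -9.62647772e-01, -2.70756287e-01,
         6.96898763e-02],
       [ 9.99999848e-01, -5.13964667e-04, -2.00019161e-04,
         3.17869131e-04],
       [ 5.33888348e-05, -2.70756355e-01,  9.62647907e-01,
        -1.42375699e-01],
       [ 0.00000000e+00,  0.00000000e+00,  0.00000000e+00,
         1.00000000e+00]])}
```

View pics/top0.png

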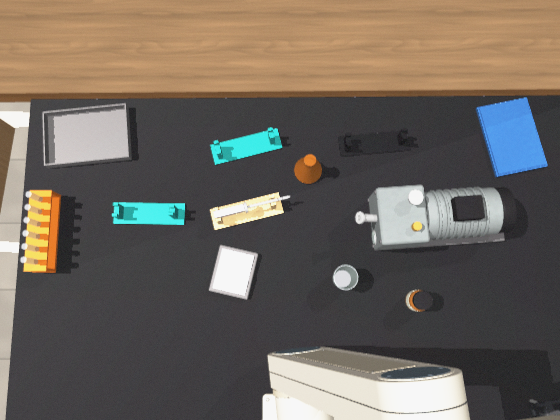

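View pics/side0.png

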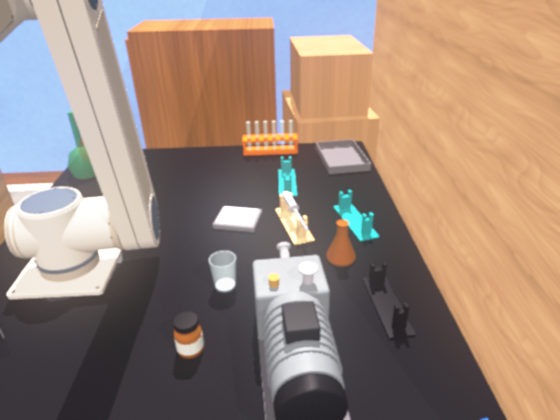

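Top view: turquoise cradles at (247,146) and (149,213) and a black one at (374,143) are look-alikes. The plywood one at (247,209), which holds the bright rod with its tip right at (290,197), fits. The pump mouth is at (360,217), the white block at (234,272), the beaker at (345,278), the flask at (308,170) and the jar at (420,300). I'll confirm it in one crop.

```bash
python3 - <<'E'
from h import *
C,im,d=load("top0")
cv2.imwrite("pics/crop1.png",cv2.resize(im[165:265,205:405],None,fx=4,fy=4,interpolation=cv2.INTER_CUBIC)[...,::-1])
P=pts(C,d)
for n,(u,v) in dict(tip=(287,198),probe=(278,200),handle=(232,211),collar=(249,207),mouth=(360,217),tube=(370,217),viewer=(234,272),beaker=(345,278),flask=(309,160),jar=(424,300),cr=(247,215)).items(): print(n,P[v,u].round(4))
# viewer centroid
hsv=cv2.cvtColor(im,cv2.COLOR_RGB2HSV)
m=((hsv[...,1]<30)&(hsv[...,2]>200)).astype(np.uint8); m[:, :200]=0; m[:,265:]=0; m[:235]=0; m[310:]=0
c=max(cv2.findContours(m,0,2)[0],key=cv2.contourArea); r=cv2.minAreaRect(c); print(r, onplane(C,*r[0],.02))
C,im,d=load("side0");P=pts(C,d)
for n,(u,v) in dict(mouth=(284,247),viewer=(238,217),handle=(287,200)).items(): print(n,P[v,u].round(4))
E
```

```text
tip [0.6325 0.0469 0.0586]
probe [0.6271 0.0714 0.0583]
handle [0.5957 0.1954 0.0691]
collar [0.6072 0.1499 0.0642]
mouth [ 0.5672 -0.1388  0.1304]
tube [ 0.5666 -0.1641  0.1326]
viewer [0.4351 0.1928 0.0213]
beaker [ 0.418  -0.1117  0.0019]
flask [ 0.7225 -0.0113  0.1178]
jar [ 0.3567 -0.3034  0.0852]
cr [0.5949 0.1589 0.007 ]
((232.66883850097656, 271.6573791503906), (38.135047912597656, 45.178009033203125), 13.240518569946289) [0.43610884 0.19656109 0.02      ]
mouth [ 0.5671 -0.1491  0.144 ]
viewer [0.4394 0.1852 0.0205]
handle [0.5909 0.1884 0.0718]
```

View pics/crop1.png

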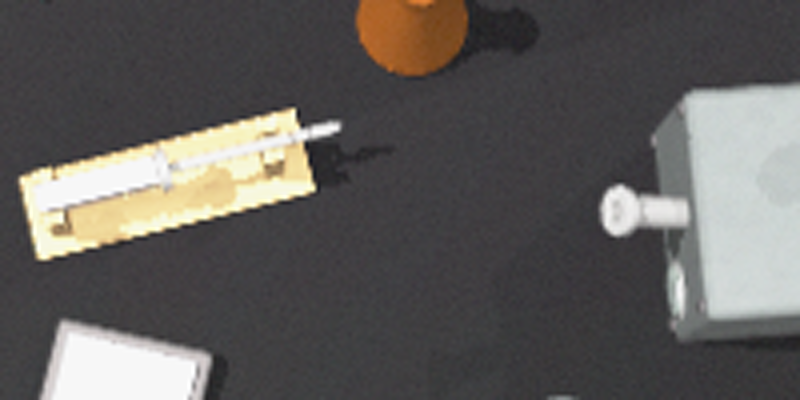

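The plywood cradle with the metal rod is confirmed: collar at crop (165,168), tip at (340,127). The guide mouth is at crop (620,210). I'll now move the wrist above the rod.

```bash
python3 -m jog '[[62.6,-56.9,-5,0,0,-1.553,0],[62.6,-56.9,-5,0,0,-1.553,0],[62.6,-56.9,-5,0,0,-1.553,0],[62.6,-56.9,-5,0,0,-1.553,0],[62.6,-56.9,-5,0,0,-1.553,0],[62.6,-56.9,-5,0,0,-1.553,0],[62.6,-56.9,-5,0,0,-1.553,0],[62.6,-56.9,-5,0,0,-1.553,0],[62.6,-56.9,-5,0,0,-1.553,0],[62.6,-56.9,-5,0,0,-1.553,0]]'
cat >> h.py <<'E'
def pose():
    st=robot.get_state(); return np.array(st["tcp_pos"]),R.from_rotvec(st["orientation"])
def togo(p,Rt):
    p0,R0=pose(); return (R0.inv().apply(np.array(p)-p0)*100).round(2),(R0.inv()*Rt).as_rotvec().round(4)
def tool(e,tilt=0):
    """tool x along rod +y (horizontal dir e, raised by tilt), y horizontal"""
    e=np.array([e[0],e[1],0.]);e/=np.linalg.norm(e);x=e*np.cos(tilt)+[0,0,np.sin(tilt)]
    y=np.cross([0,0,-1.],e); return R.from_matrix(np.stack([x,y,np.cross(x,y)],1))
E
python3 - <<'E'
from h import *
print(robot.get_state()["joints"],pose()[0],pose()[1].as_matrix().round(3))
print(togo([.605,.175,.25],tool([-.24,.97])))
E
```

```text
time_s: 1.35
tcp_pos: [0.4804, -0.0048, 0.2682]
orientation: [1.935, 2.475, -0.0]
force: [0.9, -0.4, 0.3]
opening: 0.999
finger_force: 0.0
[-1.84836180e-01  1.30260081e-01 -5.01810515e-02  1.39033313e+00
 -1.61430135e-04  1.14197761e+00] [ 0.48038652 -0.00481772  0.26818645] [[-0.242  0.97  -0.   ]
 [ 0.97   0.242 -0.   ]
 [-0.    -0.    -1.   ]]
(array([14.44, 16.44,  1.82]), array([-0.    ,  0.0002,  0.0014]))
```

```bash
python3 -m jog '[[14.4,16.4,1.8,0,0,0,0],[14.4,16.4,1.8,0,0,0,0],[14.4,16.4,1.8,0,0,0,0],[14.4,16.4,1.8,0,0,0,0],[14.4,16.4,1.8,0,0,0,0],[14.4,16.4,1.8,0,0,0,0],[14.4,16.4,1.8,0,0,0,0],[14.4,16.4,1.8,0,0,0,0],[14.4,16.4,1.8,0,0,0,0],[14.4,16.4,1.8,0,0,0,0]]'
python3 - <<'E'
from h import *
shot("wrist","w1")
E
```

```text
time_s: 2.6
tcp_pos: [0.6042, 0.1721, 0.2503]
orientation: [1.936, 2.474, 0.0]
force: [-0.2, -0.7, -0.1]
opening: 0.997
finger_force: 0.0
```

View pics/w1.png

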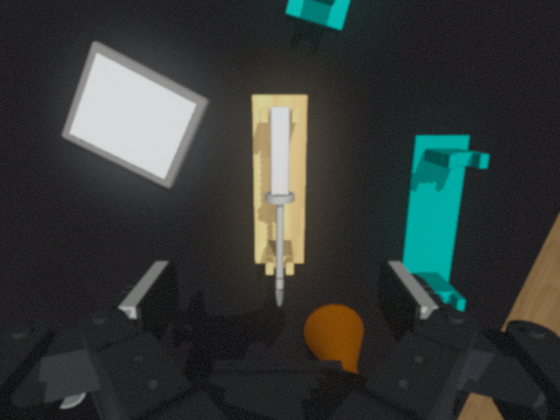

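The wrist view shows the rod along column 280: tail at (280,107), collar at (280,198), tip at (280,305). The white block is at (135,115) and the flask at (335,335). Next I measure the rod and block from this view.

```bash
python3 - <<'E'
from h import *
C,im,d=load("w1");P=pts(C,d)
hsv=cv2.cvtColor(im,cv2.COLOR_RGB2HSV)
print("handle z",np.median(P[115:185,275:286,2]), "probe z",[P[r,280,2].round(4) for r in(215,230,290)],"fork",)
# rows: bounds of low-saturation bright pixels near col 280
m=(hsv[...,1]<40)&(hsv[...,2]>90)
for r in range(100,312,8):
    c=np.where(m[r,262:300])[0]
    if len(c): print(r,c.min()+262,c.max()+262,onplane(C,(c.min()+c.max())/2+262,r,.06 if r>206 else .071).round(4),P[r,280,2].round(3))
M=((hsv[...,1]<30)&(hsv[...,2]>190)).astype(np.uint8);M[:,215:]=0;M[200:]=0
c=max(cv2.findContours(M,0,2)[0],key=cv2.contourArea);r=cv2.minAreaRect(c);print(r,onplane(C,*r[0],.02),np.median(P[90:140,120:150,2]))
E
```

```text
handle z 0.07078187395124846 probe z [np.float64(0.064), np.float64(0.0642), np.float64(0.0627)] fork
108 271 289 [0.5899 0.2429 0.071 ] 0.071
116 270 289 [0.5911 0.2359 0.071 ] 0.071
124 270 289 [0.5929 0.229  0.071 ] 0.071
132 270 289 [0.5946 0.222  0.071 ] 0.071
140 271 289 [0.5968 0.215  0.071 ] 0.071
148 271 288 [0.5982 0.2077 0.071 ] 0.07
156 271 288 [0.6    0.2004 0.071 ] 0.072
164 271 288 [0.6018 0.193  0.071 ] 0.07
172 271 288 [0.6037 0.1855 0.071 ] 0.071
180 271 288 [0.6055 0.1779 0.071 ] 0.07
188 271 288 [0.6075 0.1702 0.071 ] 0.071
196 266 293 [0.6094 0.1624 0.071 ] 0.073
204 276 283 [0.6113 0.1545 0.071 ] 0.073
212 276 282 [0.6137 0.1432 0.06  ] 0.064
220 276 282 [0.6158 0.1349 0.06  ] 0.065
228 277 282 [0.6184 0.1265 0.06  ] 0.064
236 277 282 [0.6205 0.1179 0.06  ] 0.063
244 276 282 [0.6222 0.109  0.06  ] 0.062
252 276 282 [0.6244 0.1001 0.06  ] 0.064
260 277 282 [0.6271 0.0913 0.06  ] 0.065
268 276 283 [0.6294 0.0822 0.06  ] 0.063
276 276 283 [0.6317 0.073  0.06  ] 0.063
284 276 283 [0.634  0.0636 0.06  ] 0.063
292 276 282 [0.6358 0.054  0.06  ] 0.063
300 277 281 [0.6382 0.0443 0.06  ] 0.063
((130.00418090820312, 115.56034851074219), (114.80949401855469, 83.86750793457031), 25.7960262298584) [0.43678461 0.19776349 0.02      ] 0.019696669024100194
```

```bash
python3 - <<'E'
from h import *
print(togo([.6015,.1935,.042],tool([-.051,.206])))
E
```

```text
(array([ 2.13,  0.25, 20.83]), array([ 0.0002, -0.    ,  0.0001]))
```

```bash
python3 -m jog '[[2.13,0.25,4,0,0,0,0],[2.13,0.25,9,0,0,0,0],[2.13,0.25,14,0,0,0,0],[2.13,0.25,18,0,0,0,0],[2.13,0.25,20.8,0,0,0,0],[2.13,0.25,20.8,0,0,0,0],[2.13,0.25,20.8,0,0,0,0],[2.13,0.25,20.8,0,0,0,0],[2.13,0.25,20.8,0,0,0,0.3],[2.13,0.25,20.8,0,0,0,0.6]]' 60
python3 - <<'E'
from h import *
print(togo([.6015,.1935,.042],tool([-.051,.206])))
E
python3 -m jog '[[0,0,0,0,0,0,1],[0,0,0,0,0,0,1],[0,0,0,0,0,0,1],[0,0,0,0,0,0,1],[0,0,0,0,0,0,1],[0,0,0,0,0,0,1],[0,0,0,0,0,0,1],[0,0,0,0,0,0,1],[0,0,-1,0,0,0,1],[0,0,-2,0,0,0,1]]' 60
```

```text
time_s: 3.9
tcp_pos: [0.6017, 0.1936, 0.0427]
orientation: [1.935, 2.474, 0.001]
force: [-0.2, -1.1, 0.1]
opening: 0.605
finger_force: 0.0
(array([-0.01, -0.03,  0.07]), array([0.0009, 0.0001, 0.0003]))
time_s: 5.15
tcp_pos: [0.6013, 0.1936, 0.0625]
orientation: [-1.936, -2.474, 0.001]
force: [0.5, 0.1, -2.5]
opening: 0.199
finger_force: 58.5
```

```bash
python3 - <<'E'
from h import *
print(togo([.6015,.1935,.30],tool([-.051,.206])))
print(togo([.567,-.23,.30],tool([0,1])))
E
```

```text
(array([-1.000e-02, -0.000e+00, -2.375e+01]), array([-0.0008, -0.0001,  0.0003]))
(array([-40.29, -13.54, -23.75]), array([-0.0008,  0.    ,  0.243 ]))
```

```bash
python3 -m jog '[[0,0,-4,0,0,0,1],[0,0,-9,0,0,0,1],[0,0,-14,0,0,0,1],[-4,-1.3,-18,0,0,0.05,1],[-9,-3,-22,0,0,0.1,1],[-15,-5,-23.7,0,0,0.15,1],[-20,-6.7,-23.7,0,0,0.2,1],[-25,-8.4,-23.7,0,0,0.243,1],[-30,-10.1,-23.7,0,0,0.243,1],[-35,-11.8,-23.7,0,0,0.243,1]]'
python3 -m jog '[[-5,-0.4,0,0,0,0,1],[-5,-0.4,0,0,0,0,1],[-5,-0.4,0,0,0,0,1],[-5,-0.4,0,0,0,0,1],[-5,-0.4,0,0,0,0,1],[-5,-0.4,0,0,0,0,1],[-5,-0.4,0,0,0,0,1],[-5,-0.4,0,0,0,0,1],[-5,-0.4,0,0,0,0,1],[-5,-0.4,0,0,0,0,1]]'
python3 - <<'E'
from h import *
shot("wrist","w2"); print(pose()[1].as_matrix().round(3))
E
```

```text
time_s: 6.4
tcp_pos: [0.5707, -0.1761, 0.2998]
orientation: [2.221, 2.221, 0.0]
force: [0.3, 0.0, -0.9]
opening: 0.197
finger_force: 58.6
time_s: 7.65
tcp_pos: [0.5672, -0.2245, 0.2991]
orientation: [-2.221, -2.221, -0.0]
force: [0.8, -0.7, -1.4]
opening: 0.197
finger_force: 58.7
[[ 0.  1. -0.]
 [ 1. -0.  0.]
 [ 0. -0. -1.]]
```

View pics/w2.png

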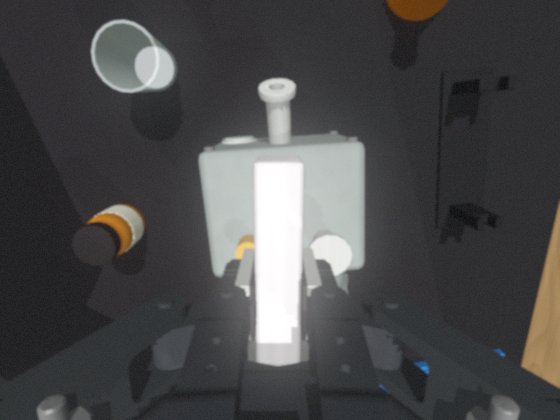

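The wrist view shows the guide's flange at (277,90), its bore at about (277,86), and the tube running to (280,140). The handle is gripped straight along column 278.

```bash
python3 - <<'E'
from h import *
C,im,d=load("w2");P=pts(C,d)
g=cv2.cvtColor(im,cv2.COLOR_RGB2GRAY)
print(g[76:106:2,256:300:3])
m=(g>110)
for r in list(range(78,106,3))+list(range(108,136,4)):
    c=np.where(m[r,245:312])[0]+245
    if len(c): print(r,c.min(),c.max(),onplane(C,(c.min()+c.max())/2,r,.14).round(4),P[r,(c.min()+c.max())//2].round(4))
# box top edges orientation
for r in (165,185,205): 
    row=m[r,190:380]; c=np.where(row)[0]+190; print(r,c.min(),c.max(),P[r,c.min()+3].round(4),P[r,c.max()-3].round(4))
for r in (170,200,230,260):
    c=np.where(g[r,225:330]>215)[0]+225; print(r,c.min(),c.max())
print("handle",P[165:240:15,278].round(4))
E
```

```text
[[ 61  57  55  57  57  59  62  67  68  62  58  53  60  60  60]
 [ 56  59  58  61  87 125 151 154 160 150 126  74  60  62  59]
 [ 58  59  70 138 182 202 210 209 213 209 201 168 101  64  62]
 [ 57  69 156 203 210 216 214 214 214 216 212 209 186  71  62]
 [ 59 129 203 212 210 194 193 192 190 195 213 212 209 132  62]
 [ 60 174 210 217 200 161 179 187 182 173 215 210 210 154  62]
 [ 63 188 211 213 206 169 181 186 183 198 211 211 207 139  60]
 [ 64 173 209 208 210 203 200 204 205 211 211 212 198 125  60]
 [ 63 143 201 213 212 212 211 212 211 213 213 208 178 118  64]
 [ 60 127 177 202 210 215 215 217 217 216 202 192 167  98  64]
 [ 61 102 164 182 198 207 213 213 209 207 197 181 150  80  61]
 [ 63  78 150 178 189 196 202 202 202 196 186 169 113  68  68]
 [ 61  66 107 162 180 190 195 194 195 187 170 136  67  67  64]
 [ 62  60  65 112 160 173 180 179 177 165 153 112  67  62  65]
 [ 63  66  65  88 143 158 168 170 168 161 150 111  69  65  65]]
78 271 287 [ 0.5693 -0.1282  0.14  ] [ 0.5699 -0.1154  0.0008]
81 262 293 [ 0.5681 -0.1305  0.14  ] [ 0.5676 -0.1298  0.1317]
84 259 295 [ 0.5677 -0.1329 
[... 608 characters left out ...]
6 267 290 [ 0.5689 -0.1589  0.14  ] [ 0.5685 -0.1589  0.1385]
120 267 290 [ 0.5689 -0.1622  0.14  ] [ 0.5685 -0.1623  0.1353]
124 268 290 [ 0.5694 -0.1656  0.14  ] [ 0.5694 -0.1658  0.1344]
128 268 290 [ 0.5694 -0.169   0.14  ] [ 0.5694 -0.1693  0.1327]
132 268 290 [ 0.5694 -0.1724  0.14  ] [ 0.5694 -0.173   0.129 ]
165 199 364 [ 0.5014 -0.2005  0.1448] [ 0.642  -0.2008  0.1437]
185 201 364 [ 0.5017 -0.2189  0.1429] [ 0.6432 -0.2189  0.1436]
205 204 364 [ 0.5036 -0.2373  0.1441] [ 0.6442 -0.2373  0.1446]
170 254 302
200 255 302
230 255 301
260 256 329
handle [[ 0.5683 -0.1732  0.3265]
 [ 0.5683 -0.178   0.3287]
 [ 0.5683 -0.1834  0.328 ]
 [ 0.5682 -0.1558  0.4415]
 [ 0.5683 -0.1948  0.3265]]
```

```bash
python3 - <<'E'
from h import *
C,im,d=load("w2")
cv2.imwrite("pics/c2.png",cv2.resize(im[70:150,240:320],None,fx=7,fy=7,interpolation=cv2.INTER_CUBIC)[...,::-1])
E
```

```text
(no output)
```

View pics/c2.png

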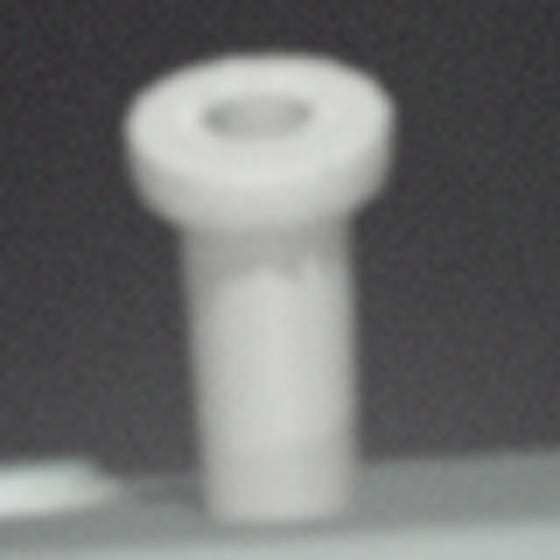

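```bash
cat >> h.py <<'E'
M=np.array([.5675,-.1351,.14]); EP=[-.057,1]; TI=np.pi/6
def ins(s,M=M,ep=EP):
    """tool pose with gauge origin s metres out of the mouth"""
    Rt=tool(ep,TI); b,_,a=Rt.as_matrix().T; return M+(s+.040)*b+.0173*a, Rt
E
python3 - <<'E'
from h import *
p,Rt=ins(.15); print(p,Rt.as_matrix().round(3)); print(togo(p,Rt))
E
```

```text
[0.55764389 0.03781416 0.22001776] [[-0.049  0.998 -0.028]
 [ 0.865  0.057  0.499]
 [ 0.5   -0.    -0.866]]
(array([26.24, -0.96,  7.91]), array([ 0.0149,  0.5234, -0.0557]))
```

```bash
python3 -m jog '[[5,-0.2,0,0,0,0,1],[10,-0.4,0,0,0,0,1],[15,-0.6,0,0,0,0,1],[20,-0.8,0,0,0.1,0,1],[26.2,-1,2,0.005,0.2,-0.02,1],[26.2,-1,4,0.01,0.35,-0.04,1],[26.2,-1,6,0.015,0.45,-0.056,1],[26.2,-1,7.9,0.015,0.523,-0.056,1],[26.2,-1,7.9,0.015,0.523,-0.056,1],[26.2,-1,7.9,0.015,0.523,-0.056,1]]'
python3 - <<'E'
from h import *
p,Rt=ins(.15); print(togo(p,Rt), robot.get_state()["joints"])
b=Rt.as_matrix()[:,0]
a=[]
for n,cx,cy in(("top",335,215),("side",285,235)):
    C,im,d=shot(n,n+"1")
    a.append(cv2.resize(im[cy-30:cy+30,cx-40:cx+40],None,fx=5,fy=5,interpolation=cv2.INTER_CUBIC))
    K,o,Rm=C
    for X in (M,M+.03*b,M+.15*b): q=K@Rm.T@(X-o); q=q[:2]/q[2]; print(n,q.round(1),((q-[cx-40,cy-30])*5).round())
cv2.imwrite("pics/c3.png",np.hstack(a)[...,::-1])
E
```

```text
time_s: 8.95
tcp_pos: [0.5575, 0.0374, 0.2211]
orientation: [-1.867, -1.978, -0.499]
force: [-0.1, 0.4, -0.7]
opening: 0.199
finger_force: 58.7
(array([-0.02,  0.02,  0.11]), array([0.0007, 0.0023, 0.0007])) [-0.33624574  0.35831085  0.0340311   1.46240096  0.47831083  1.12427498]
top [359.1 216.3] [320. 156.]
top [349.7 216. ] [273. 155.]
top [309.8 214.6] [ 74. 148.]
side [283.9 244.8] [195. 199.]
side [282.7 233.1] [188. 141.]
side [277.9 189.6] [164. -77.]
```

View pics/c3.png

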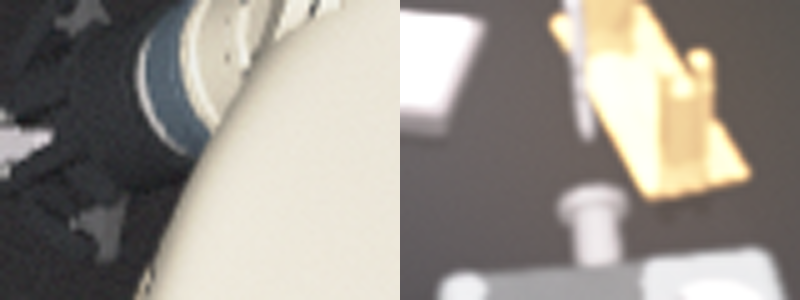

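The side crop shows the probe tip at (588,138) in line with the flange at (595,200), as predicted. I enter the mouth gently and check the force.

```bash
python3 -m jog '[[-1,0,0.1,0,0.002,0,1],[-2,0,0.1,0,0.002,0,1],[-2.5,0,0.1,0,0.002,0,1],[-3,0,0.1,0,0.002,0,1],[-3.3,0,0.1,0,0.002,0,1],[-3.6,0,0.1,0,0.002,0,1],[-4,0,0.1,0,0.002,0,1],[-4.5,0,0.1,0,0.002,0,1],[-5,0,0.1,0,0.002,0,1],[-5,0,0.1,0,0.002,0,1]]'
python3 - <<'E'
from h import *
p,Rt=ins(.10); print(togo(p,Rt)); s=robot.get_state()
print(Rt.inv().apply(s["force"]).round(2),Rt.inv().apply(s["moment"]).round(3))
C,im,d=shot("side","side2")
E
```

```text
time_s: 10.3
tcp_pos: [0.5596, -0.0056, 0.194]
orientation: [-1.865, -1.974, -0.501]
force: [-1.0, -0.1, -1.4]
opening: 0.2
finger_force: 58.7
(array([ 0.06,  0.05, -0.08]), array([-0.0003, -0.0017, -0.0002]))
[-0.72 -1.03  1.15] [ 0.069 -0.593 -0.004]
```

```bash
python3 -m jog '[[-1,0,-0.05,0,0,0,1],[-2,0,-0.05,0,0,0,1],[-3,0,-0.05,0,0,0,1],[-4,0,-0.05,0,0,0,1],[-5,0,-0.05,0,0,0,1],[-6,0,-0.05,0,0,0,1],[-6,0,-0.05,0,0,0,1],[-6,0,-0.05,0,0,0,1],[-6,0,-0.05,0,0,0,1],[-6,0,-0.05,0,0,0,1]]'
python3 - <<'E'
from h import *
p,Rt=ins(.04); print(togo(p,Rt)); s=robot.get_state()
print(Rt.inv().apply(s["force"]).round(2),Rt.inv().apply(s["moment"]).round(3))
a=[]
for n,cx,cy in(("side2",285,225),):
    C,im,d=load(n); a.append(im[cy-30:cy+30,cx-40:cx+40])
C,im,d=shot("side","side3"); a.append(im[cy-30:cy+30,cx-40:cx+40])
cv2.imwrite("pics/c4.png",cv2.resize(np.hstack(a),None,fx=5,fy=5,interpolation=cv2.INTER_CUBIC)[...,::-1])
E
```

```text
time_s: 11.6
tcp_pos: [0.5627, -0.0571, 0.1649]
orientation: [-1.864, -1.975, -0.501]
force: [-0.1, -0.5, -1.8]
opening: 0.197
finger_force: 58.7
(array([-0.01,  0.04, -0.03]), array([-0.0001, -0.0014,  0.0007]))
[-1.35 -0.17  1.26] [-0.001 -0.579 -0.03 ]
```

View pics/c4.png

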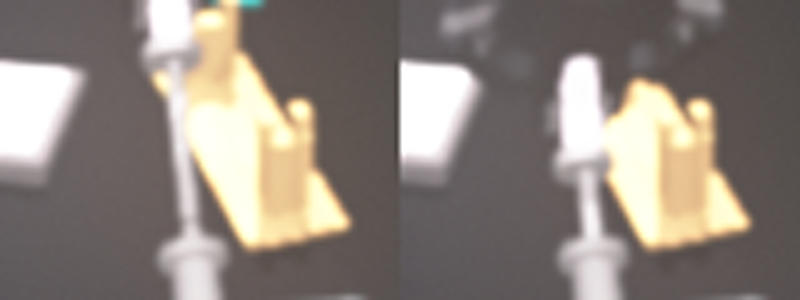

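Left (earlier) and right (now): the probe goes down the bore, with the collar at (582,165) about 4 cm above the flange at (595,250). Now I drive it home.

```bash
python3 -m jog '[[-1,0,0,0,0,0,1],[-2,0,0,0,0,0,1],[-3,0,0,0,0,0,1],[-3.5,0,0,0,0,0,1],[-3.7,0,0,0,0,0,1],[-3.9,0,0,0,0,0,1],[-4.0,0,0,0,0,0,1],[-4.1,0,0,0,0,0,1],[-4.1,0,0,0,0,0,1],[-4.1,0,0,0,0,0,1]]'
python3 - <<'E'
from h import *
p,Rt=ins(.0); print(togo(p,Rt)); s=robot.get_state()
print(Rt.inv().apply(s["force"]).round(2),Rt.inv().apply(s["moment"]).round(3))
E
```

```text
time_s: 12.9
tcp_pos: [0.5646, -0.0914, 0.1449]
orientation: [-1.863, -1.974, -0.503]
force: [-1.8, 6.5, 4.3]
opening: 0.201
finger_force: 59.0
(array([-0.04,  0.04, -0.03]), array([-0.    , -0.0034,  0.0011]))
[ 7.85 -1.46 -0.43] [ 0.119  0.934 -0.117]
```

```bash
python3 -m jog '[[-0.1,0,0,0,0,0,1],[-0.2,0,0,0,0,0,1],[-0.2,0,0,0,0,0,1],[-0.2,0,0,0,0,0,1],[-0.2,0,0,0,0,0,1],[-0.2,0,0,0,0,0,1],[-0.2,0,0,0,0,0,1],[-0.2,0,0,0,0,0,1],[-0.2,0,0,0,0,0,1],[-0.2,0,0,0,0,0,1]]'
python3 - <<'E'
from h import *
p,Rt=ins(.0); print(togo(p,Rt)); s=robot.get_state()
print(Rt.inv().apply(s["force"]).round(2),Rt.inv().apply(s["moment"]).round(3))
cx,cy=285,225
C,im,d=shot("side","side4"); a=[im[cy-30:cy+30,cx-40:cx+40]]
cv2.imwrite("pics/c5.png",cv2.resize(np.hstack(a),None,fx=7,fy=7,interpolation=cv2.INTER_CUBIC)[...,::-1])
E
```

```text
time_s: 14.15
tcp_pos: [0.5645, -0.0915, 0.1449]
orientation: [-1.861, -1.973, -0.506]
force: [-1.0, 14.2, 11.5]
opening: 0.2
finger_force: 59.2
(array([-0.03,  0.05, -0.03]), array([ 0.0002, -0.0062,  0.0017]))
[18.09 -0.2  -2.86] [ 0.271  2.807 -0.096]
```

View pics/c5.png

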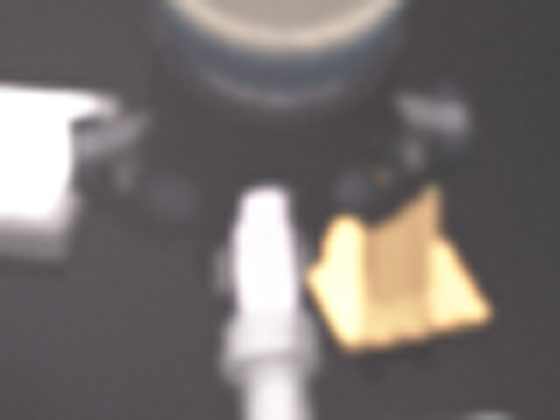

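The collar sits on the flange at (270,340) and the force rises with no further motion, so it is home. Next I draw it out along the bore.

```bash
python3 -m jog '[[0.5,0,0,0,0,0,1],[2,0,0,0,0,0,1],[4,0,0,0,0,0,1],[6,0,0,0,0,0,1],[8,0,0,0,0,0,1],[10,0,0,0,0,0,1],[12,0,0,0,0,0,1],[14,0,0,0,0,0,1],[16,0,0,0,0,0,1],[17.5,0,0,0,0,0,1]]'
python3 - <<'E'
from h import *
p,Rt=ins(.17); print(togo(p,Rt))
V=np.array([.4368,.1978,.02]); e=np.array([-.057,1,0]);e/=np.linalg.norm(e)
g=V+[0,0,.05]+.16*e; print(g,togo(g-[0,0,.0173],tool(e)), togo([.50,.20,.26],tool(e)))
E
```

```text
time_s: 15.45
tcp_pos: [0.556, 0.0579, 0.2316]
orientation: [-1.864, -1.975, -0.501]
force: [0.7, -0.4, -1.2]
opening: 0.203
finger_force: 58.7
(array([-0.32,  0.05, -0.01]), array([-0.0001, -0.0014,  0.0009]))
[0.42769478 0.35754071 0.07      ] (array([ 17.56, -11.09,  30.84]), array([ 1.00e-04, -5.25e-01,  9.00e-04])) (array([13.98, -4.77,  4.81]), array([ 1.00e-04, -5.25e-01,  9.00e-04]))
```

```bash
python3 -m jog '[[3,-1,1,0,-0.1,0,1],[7,-2.4,2.4,0,-0.2,0,1],[11,-3.8,3.8,0,-0.3,0,1],[14,-4.8,4.8,0,-0.4,0,1],[14,-6.5,8,0,-0.525,0,1],[15.5,-8,11,0,-0.525,0,1],[16.5,-9.5,14.5,0,-0.525,0,1],[17.3,-11,19,0,-0.525,0,1],[17.5,-11.1,21,0,-0.525,0,1],[17.5,-11.1,21,0,-0.525,0,1]]'
python3 - <<'E'
from h import *
V=np.array([.4368,.1978,.02]); e=np.array([-.057,1,0]);e/=np.linalg.norm(e)
g=V+[0,0,.05]+.16*e; print(togo(g-[0,0,.0173],tool(e)))
E
```

```text
time_s: 16.7
tcp_pos: [0.4303, 0.307, 0.1362]
orientation: [-2.155, -2.285, 0.002]
force: [0.0, -0.7, -0.7]
opening: 0.199
finger_force: 58.8
(array([5.07, 0.05, 8.35]), array([-0.0014,  0.0005,  0.0015]))
```

```bash
python3 -m jog '[[2,0,0,0,0,0,1],[4,0,1.5,0,0,0,1],[5,0,3,0,0,0,1],[5.1,0,4.5,0,0,0,1],[5.1,0,6,0,0,0,1],[5.1,0,7.3,0,0,0,1],[5.1,0,8.1,0,0,0,1],[5.1,0,8.3,0,0,0,1],[5.1,0,8.3,0,0,0,1],[5.1,0,8.3,0,0,0,1]]'
python3 -m jog '[[0,0,0,0,0,0,1],[0,0,0,0,0,0,1],[0,0,0,0,0,0,1],[0,0,0,0,0,0,1],[0,0,0,0,0,0,1],[0,0,0,0,0,0,1],[0,0,0,0,0,0,1],[0,0,0,0,0,0,1],[0,0,0,0,0,0,1],[0,0,0,0,0,0,1]]'
python3 - <<'E'
from h import *
C,im,d=shot("side","side5"); P=pts(C,d)
cv2.imwrite("pics/c6.png",cv2.resize(im[110:310,150:400],None,fx=3,fy=3)[...,::-1]); 
K,o,Rm=C
for X in ([.4368,.1978,.07],[.4368,.1978,.02],[.43,.3175,.07]): q=K@Rm.T@(np.array(X)-o); print(((q[:2]/q[2]-[150,110])*3).round())
print(pose()[0],pose()[1].as_matrix().round(3)); print(robot.get_state()["qd"].round(4))
E
```

```text
time_s: 17.95
tcp_pos: [0.4279, 0.3577, 0.0544]
orientation: [2.157, 2.284, 0.001]
force: [-0.2, 0.0, -2.5]
opening: 0.203
finger_force: 58.8
time_s: 19.2
tcp_pos: [0.4277, 0.3576, 0.0539]
orientation: [-2.157, -2.284, -0.0]
force: [0.4, 0.8, -1.4]
opening: 0.194
finger_force: 58.8
[258. 273.]
[262. 315.]
[257. 218.]
[0.42764008 0.35754299 0.05386351] [[-0.057  0.998 -0.   ]
 [ 0.998  0.057  0.   ]
 [ 0.    -0.    -1.   ]]
[-0.0002 -0.0007 -0.0002 -0.0003  0.0005  0.0012]
```

View pics/c6.png

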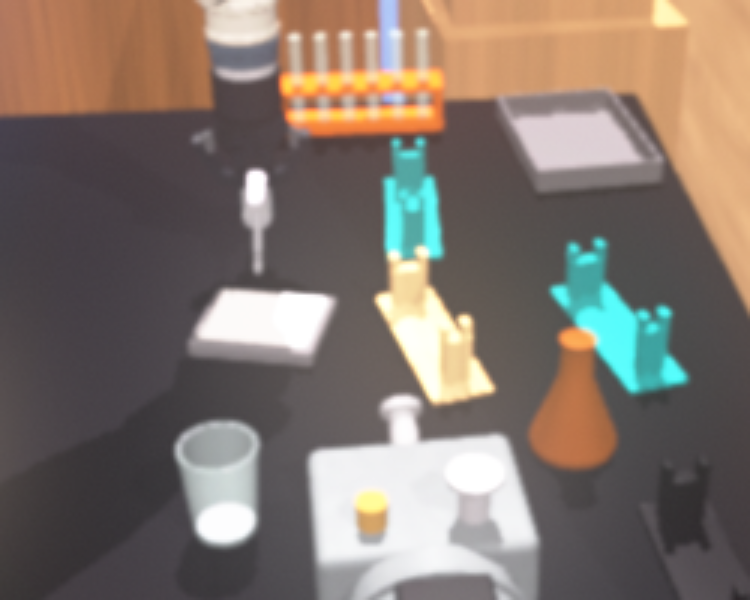

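The rod is held level with its tip at (258,270), where I predicted it for 50 mm above the block's centre. It touches nothing else, and the beaker and flask stand where they were.

```bash
python3 -c "
from h import *
print(order.finish_job())"
```

```text
the job is handed in; nothing more can be done
None
```

I handed the job in at about 19 s: the gauge rod went fully home in the guide tube, was drawn right out, and is held level with its tip about 5 cm above the centre of the white block; the beaker and flask show undisturbed in the last picture, and the arm stayed clear of the jar, which I didn't recheck; no verdict came back.

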